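# Hold the clip gaping around the menu card's edge

## Robot

A 6-joint arm with a two-finger parallel gripper is mounted at the origin on the work surface. World frame = base frame: x ahead of the robot, y to its left, z up, the work surface at z = 0. Lengths are in mm, angles in rad, forces in N, time in s.
With the tool pointing down it reaches from about 300 to 1000 mm from the base axis. Payload 5.1 kg.
Tool frame: the origin (TCP) lies between the finger pads; the fingertips stand 8 mm ahead of it and the grasp point (between the pads) lies 11 mm behind it; z points along the fingers, y is the direction in which the jaws open and shut (so a half turn about z gives the same grasp; the last joint's range is limited). The gripper opens to 95 mm and grips with 3 to 60 N. Pads are 20 mm wide; open, the fingers measure 119 mm over their backs; the gripper's body (75 mm by 180 mm) begins 59 mm behind the grasp point.
Start: joints at [1.033, 0.124, 1.65, -0, 1.367, -0.083], TCP at [285.552, 583.905, 222.656] pointing down, gripper open.
Joint ranges: [-2.61, 2.61], [-1.02, 2.33], [0.03, 2.71], [-1.35, 4.49], [0.32, 2.68], [-2.91, 2.91]. Speed limits (rad/s): [2.57, 2.57, 3.14, 3.14, 3.14, 3.14].

## Interface

Orientations are given as a unit quaternion [x, y, z, w].
In Python, from cell import bot gives the robot as it stands.
- The arm moves only by the tool play_rows, never from a script. Its argument "increments" is a list of rows, each a list of 2 entries, a list of its own where there are three numbers: the shift along the tool's x, y, z in m, then the turn about the tool's z in rad. In form: [[[dx, dy, dz], twist], ...]. A call has 1 to 12 rows; each row shifts and turns the commanded pose from where the row before left it, along the tool's axes as they then stand; what a row does not reach is not made up. A row lasts 1/8 s, in which the tool goes at most 62.5 mm and 10.7 degrees, less where a joint would pass 70% of its speed; a pose out of reach is approached as far as the arm can. A call is refused whole if a number of a shift passes 0.0625 or a number of a turn 0.188, either way. A call with a gripper value outside its range is refused whole. "fingers" is the gripper's target within -1 to 1 (shut at 1, half-way at 0, fully open at -1), set as the call begins (left out, the last holds). The fingers move at their own pace and stop on an object; the grip force is fixed at half the most. Time passes only in rows, so rows that do not move let the fingers close. It gives the time, the measured TCP pose, the force and the opening at its end, in the units of the state.
- bot.get_obs(): the state, without advancing time (a new reading comes with each control period).
- bot.snapshot(name): name is "scene" or "top" or "wrist"; returns the picture (384x512x3 uint8, red, green, blue); there is no depth.
- bot.calibration(name): a dict with "fx", "fy", "cx", "cy" (pixels), "R" (3x3) and "t" (3): a world point X has camera coordinates R X + t. Camera axes: x right, y down, z forward; pixel columns grow to the right and rows downward; lengths in mm; the calibration is good to about 2 mm. A picture is of the moment at which its call begins: read the wrist's pose just before it. calibration takes no time and is no camera call; for the wrist camera it gives the pose at the moment of the call.
- bot.close_job(): hands the job in, once; it reports no verdict.
The state is a dict: "time_s": time; "q": joint angles; "dq": joint speeds; "joint_torque": joint torques, N m; "tool_pos": TCP position; "tcp_rot": TCP orientation; "force": force on the tool from outside, world axes, zero at the start; "torque": the same for the moment, N m; "opening": opening from 0.0 (shut) to 1.0 (fully open).
Only numpy, scipy, OpenCV 4.12 (cv2) and the standard library are available. Lean on these libraries where they do the work, as an engineer would, in place of code of your own. Each camera call takes 0.05 s, during which the arm holds its last target.

## Task

At the snack stall, pinch the wings of the green and yellow spring clip so that its jaws spread wide, lift it off the table and bring the gaping jaws around the free upright edge of the menu card, about half-way up, so that the seller can slip an order slip in. Finish while still holding it there, squeezed wide open, with the card well inside the mouth but touched by neither jaw; do not shove the card's stand about or push aside the small blue bowl and the tin.

Things in the scene. Friction and masses are not known exactly. Their poses are not given: they have to be found in the camera images.
- clip: Plastic spring clip 118 long, 40 high, 60 g, lying on its side: hinge pin vertical. Origin: underside, by the pin. +x out of the mouth (jaws ahead, wings behind), +z up. Green half: straight bar on the -y side, x -53 to +65 mm; flat outer face at y = -10, jaw's inner face at y = -4 (tip lip to y = 0). Yellow lever on the +y side, pin at x 0, y 20. When held, the bar lies flat on its finger.
- clip_grip (a point): Where to pinch, from above, fingers closing along y: clip frame x -37, y 9, z 20 mm (half-way up). One finger takes the rounded ridge (r 5 mm, 31 mm high) at the yellow wing's end: outermost line at x -38, y +28 shut, at x -36, y +11.5 wide open; the other the flat green bar opposite. Width there 38 mm shut, 21.5 mm wide open. Axes as the clip's.
- clip_mouth (a point): Middle of the mouth between the jaw tips when wide open: clip frame x 62.5, y 14, z 20 mm. Axes as the clip's; fixed to the green half. Wide open, the tips stand at y = -14 (green) and +15 mm (yellow) in this point's frame; 22 mm deeper the jaws stand at y = -18 and +11 mm. The mouth is free for 50 mm behind the tips.
- clip_lever (a joint): Angle of the yellow lever to the green half, rad: 0 shut (spring pushes it there), 0.45 wide open against a stop. The squeeze at the wings takes 5 N at first, 10 N wide open; a firmer grip then just holds the clip rigidly.
- stand: Menu card stand, 0.8 kg, loose: white card 5 mm thick, y -65 to +60 mm, 30 to 190 mm above the table, red and orange print; wooden foot 75 x 75 x 28 mm (y -7.5 to +67.5); post 200 mm high along the +y edge. Origin: underside, in the card's middle plane. x across the card's faces, +y from its free edge to the post, +z up. Below the free edge is only table.
- card_edge (a point): Middle of the card's free upright edge: stand frame x = 0, y = -65, z = 110 mm, half-way up. Axes as the stand's, so +y points from the edge into the card.
- cup: Bystander: small blue ceramic dipping bowl, 70 mm across, 45 mm high. Origin: centre of its underside.
- tin: Bystander: pale plain spice tin, 62 mm across, 50 mm high. Origin: centre of its underside.
Not all that is in view belongs to the job. Of the things that look like the clip, take the one that is farthest to the robot's left at the start.

How it is judged:
By the outcome, as a careful person would: the job done as asked, in the order asked, and still so for the second after the job is handed in, while the arm keeps its last pose, push and grip.
It also fails if it takes over 35 s, if anything falls off the work surface, if the arm or the gripper's body presses on something with over 40 N, if the wrist force passes 120 N, or if a joint passes its speed limit or range.

## Working session

There is one attempt and no reset: what is moved stays moved. The work goes in short steps, Python scripts to look and compute and a tool call to move; the robot and the scene stay as the last step left them, time stands still between calls to the robot, and variables do not carry over. Pictures are saved under pics/ and viewed, and the job is handed in when it is done.

Besides the shell and the picture viewer there is one more tool, called after "Emit:" by a JSON object that holds its "fn" and its "kwargs". play_rows: Moves the arm, as the interface text tells. Its arguments: {"type":"object","properties":{"increments":{"type":"array"},"fingers":{"type":"number"}},"required":["increments"]}

```bash
mkdir -p pics; ls; python3 - <<'E'
from cell import bot
import cv2
o=bot.get_obs(); print(o)
for n in("scene","top","wrist"):
    c=bot.calibration(n); print(n,c)
    cv2.imwrite(f"pics/{n}0.png",bot.snapshot(n)[:,:,::-1])
E
```

```text
pics
{'time_s': 0.0, 'q': array([ 1.03342094e+00,  1.24486825e-01,  1.65163792e+00, -2.98642394e-05,
        1.36748097e+00, -8.25937533e-02]), 'dq': array([-6.11493881e-05, -1.64809324e-03, -6.29415060e-04, -1.68798087e-03,
       -1.29436835e-03, -2.38074067e-04]), 'joint_torque': array([-1.56819668e-03, -4.17610502e+01, -3.59928632e+01,  7.72729330e-02,
        4.90239495e-02, -1.72201180e-04]), 'tool_pos': array([285.24064894, 583.39326494, 221.42018101]), 'tcp_rot': array([ 2.25433208e-01,  9.74258105e-01, -9.63016260e-04, -2.93110932e-04]), 'force': array([ 0.35585307,  0.70554798, -0.06327737]), 'torque': array([-0.04456552, -0.04642024,  0.01520395]), 'opening': 0.998338650971148}
scene {'fx': 476.7335428277897, 'fy': 476.7335428277897, 'cx': 254.60238338142875, 'cy': 182.67856359037083, 'R': array([[-0.63420966,  0.77316067,  0.00083025],
       [ 0.47281232,  0.38868856, -0.79080321],
       [-0.61174064, -0.50114248, -0.61206993]]), 't': array([ 339.07131864, -118.71322607, 1576.77014818])}
top {'fx': 422.2748753492391, 'fy': 422.2748753492391, 'cx': 257.5412470313272, 'cy': 194.97834394398743, 'R': array([[ 0.0063122 , -0.99997622,  0.0027768 ],
       [-0.97752284, -0.00675561, -0.21072128],
       [ 0.21073502, -0.00138428, -0.97754224]]), 't': array([-64.66064008, 514.55689089, 946.50538127])}
wrist {'fx': 318.80803267249223, 'fy': 318.80803267249223, 'cx': 259.54012896033595, 'cy': 192.05495944240565, 'R': array([[ 0.43951149,  0.89823635, -0.00105113],
       [ 0.85757381, -0.41926642,  0.29796448],
       [ 0.26720182, -0.13186023, -0.95457638]]), 't': array([-649.5934401 ,  -34.28841661,  392.43344602])}
```

View pics/scene0.png

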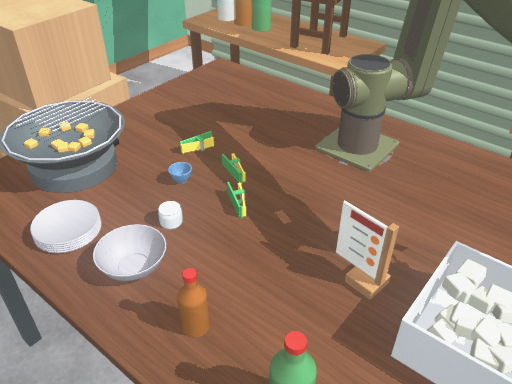

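View pics/top0.png

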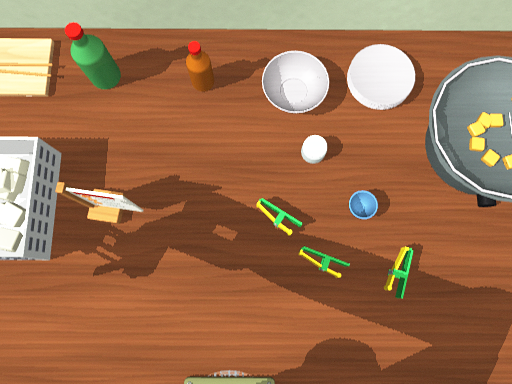

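View pics/wrist0.png

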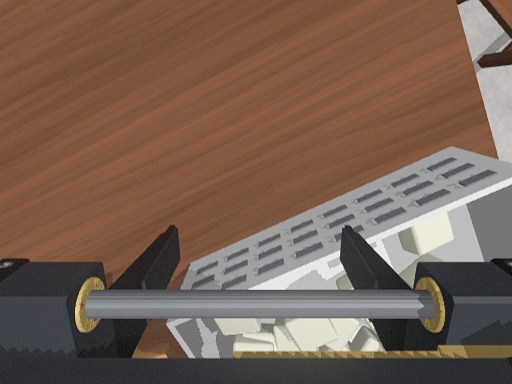

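The top view's columns grow toward -y, which is the robot's right. There are three green and yellow clips, at top pixels (280,215), (323,262) and (400,270). The leftmost is the one at (280,215). I also see the bowl at (363,205), the tin at (314,149) and the card stand at about (105,205). Next I'll check a close crop.

```bash
python3 - <<'E'
import cv2,numpy as np
a=cv2.imread("pics/top0.png"); 
c=cv2.resize(a[180:290,240:430],None,fx=4,fy=4,interpolation=cv2.INTER_CUBIC)
cv2.imwrite("pics/topclip.png",c)
cv2.imwrite("pics/topcard.png",cv2.resize(a[165:245,40:170],None,fx=6,fy=6,interpolation=cv2.INTER_CUBIC))
b=cv2.imread("pics/scene0.png")
cv2.imwrite("pics/scclip.png",cv2.resize(b[120:225,150:280],None,fx=5,fy=5,interpolation=cv2.INTER_CUBIC))
cv2.imwrite("pics/sccard.png",cv2.resize(b[190:305,320:420],None,fx=5,fy=5,interpolation=cv2.INTER_CUBIC))
E
```

```text
(no output)
```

View pics/topclip.png

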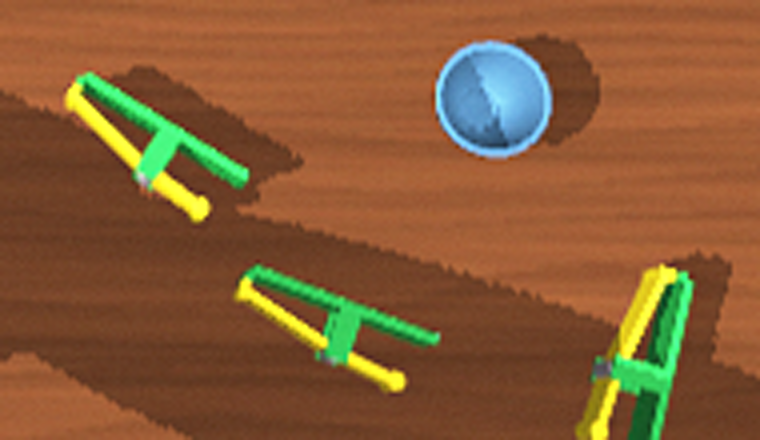

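View pics/topcard.png

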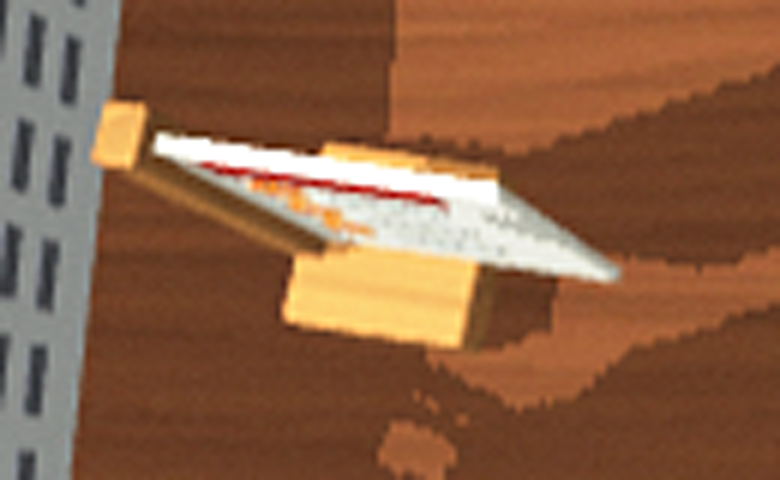

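View pics/scclip.png

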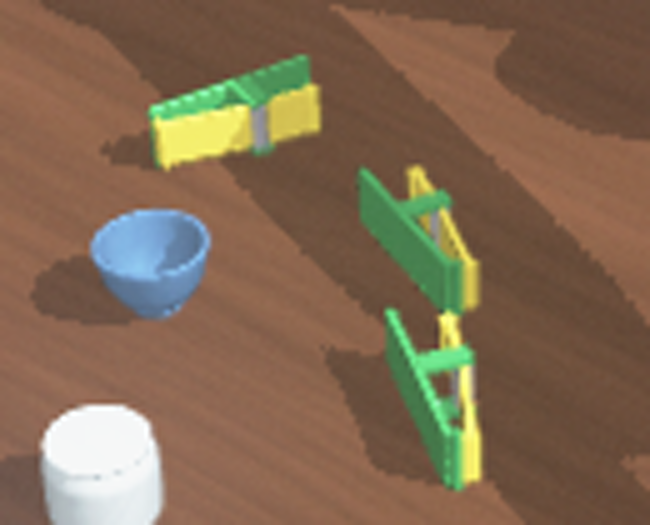

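View pics/sccard.png

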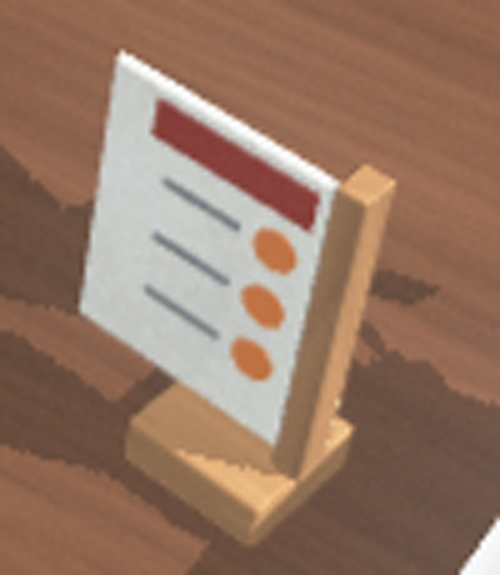

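```bash
cat > h.py <<'E'
import numpy as np, cv2
from scipy.spatial.transform import Rotation as Ro
def ray(c,u,v,z):
    R=np.array(c["R"]);t=np.array(c["t"]);C=-R.T@t
    d=R.T@np.array([(u-c["cx"])/c["fx"],(v-c["cy"])/c["fy"],1])
    return C+d*(z-C[2])/d[2]
def proj(c,X):
    p=np.array(c["R"])@np.array(X)+c["t"]; return np.array([c["fx"]*p[0]/p[2]+c["cx"],c["fy"]*p[1]/p[2]+c["cy"]])
def tri(c1,p1,c2,p2):
    A=[];b=[]
    M=np.zeros((3,3));r=np.zeros(3);L=[]
    for c,p in((c1,p1),(c2,p2)):
        R=np.array(c["R"]);C=-R.T@c["t"];d=R.T@np.array([(p[0]-c["cx"])/c["fx"],(p[1]-c["cy"])/c["fy"],1]);d/=np.linalg.norm(d)
        P=np.eye(3)-np.outer(d,d);M+=P;r+=P@C;L.append((P,C))
    X=np.linalg.solve(M,r); return X,[np.linalg.norm(P@(X-C)) for P,C in L]
E
python3 - <<'E'
from cell import bot
from h import *
T=bot.calibration("top");S=bot.calibration("scene");W=bot.calibration("wrist")
o=bot.get_obs();Rt=Ro.from_quat(o["tcp_rot"])
C=-np.array(W["R"]).T@W["t"]
print("cam in tool",Rt.inv().apply(C-o["tool_pos"]),"fwd",Rt.inv().apply(W["R"][2]), "right",Rt.inv().apply(W["R"][0]))
f=lambda u,v:(240+u/4,180+v/4)
for n,p in dict(barjaw=(88,78),barwing=(243,180),ytip=(74,98),ywing=(200,208),c2tip=(245,285),bowl=(495,100)).items(): print(n,ray(T,*f(*p),40).round(1))
g=lambda u,v:(40+u/6,165+v/6); s=lambda u,v:(320+u/5,190+v/5)
print("freetop",ray(T,*g(498,182),190),tri(T,g(498,182),S,s(122,54)))
print("freebot",ray(T,*g(618,275),30),tri(T,g(618,275),S,s(81,312)))
print("post",ray(T,*g(125,117),200))
print("cardtop post end",ray(T,*g(157,143),190))
E
```

```text
cam in tool [  84.03329742    0.27176158 -162.57471557] fwd [-2.98068104e-01  6.19385003e-04  9.54544405e-01] right [-3.38829675e-04  9.99999658e-01 -7.54683707e-04]
barjaw [507.2 -72.1  40. ]
barwing [ 446.1 -164.2   40. ]
ytip [494.9 -63.7  40. ]
ywing [ 429.2 -138.6   40. ]
c2tip [ 384.1 -164.5   40. ]
bowl [ 495.4 -316.    40. ]
freetop [483.21277412 213.66213313 190.        ] (array([482.36048195, 213.50153573, 192.37363924]), [np.float64(0.6917587072586725), np.float64(0.6917587072587036)])
freebot [479.34148311 214.55583558  30.        ] (array([480.43415175, 213.8611901 ,  28.01410013]), [np.float64(1.4312160369790365), np.float64(1.4312160369790992)])
post [502.68004668 338.04034126 200.        ]
cardtop post end [496.01848075 330.95169326 190.        ]
```

Emit:
{"fn": "play_rows", "kwargs": {"increments": [[[-0.038,-0.048,0],0],[[-0.038,-0.048,0],0],[[-0.038,-0.048,0],0],[[-0.038,-0.048,0],0],[[-0.038,-0.048,0],0],[[-0.038,-0.048,0],0],[[-0.038,-0.048,0],0],[[-0.038,-0.048,0],0],[[-0.038,-0.048,0],0],[[-0.038,-0.048,0],0],[[-0.038,-0.048,0],0],[[-0.038,-0.048,0],0]], "fingers": -0.3}}

```text
time_s: 1.65
tool_pos: [442.1, -136.0, 222.7]
tcp_rot: [0.226, 0.974, 0.0, 0.0]
force: [0.8, 0.3, -0.5]
opening: 0.651
```

Emit:
{"fn": "play_rows", "kwargs": {"increments": [[[0,0,0.007],0.17],[[0,0,0.007],0.17],[[0,0,0.007],0.17],[[0,0,0.007],0.17],[[0,0,0.007],0.17],[[0,0,0.007],0.17],[[0,0,0.007],0.17],[[0,0,0.007],0.17],[[0,0,0.007],0.17],[[0,0,0.007],0.17],[[0,0,0],0]]}}

```text
time_s: 3.02
tool_pos: [441.5, -133.6, 151.8]
tcp_rot: [0.88, 0.474, -0.001, -0.001]
force: [-0.3, -1.0, -0.5]
opening: 0.647
```

```bash
python3 - <<'E'
from cell import bot
from h import *
o=bot.get_obs();Rt=Ro.from_quat(o["tcp_rot"])
print(o["time_s"],o["tool_pos"],Rt.as_matrix().round(3),o["opening"],o["q"].round(2))
W=bot.calibration("wrist");im=bot.snapshot("wrist")[:,:,::-1]
np.save("w1.npy",dict(W),allow_pickle=True)
cv2.imwrite("pics/w1.png",im)
E
```

```text
3.025 [ 441.52071307 -133.58477614  151.76372206] [[ 0.55   0.835 -0.002]
 [ 0.835 -0.55   0.001]
 [-0.    -0.002 -1.   ]] 0.6467036068996912 [-0.41 -0.25  2.13 -0.    1.27  0.17]
```

View pics/w1.png

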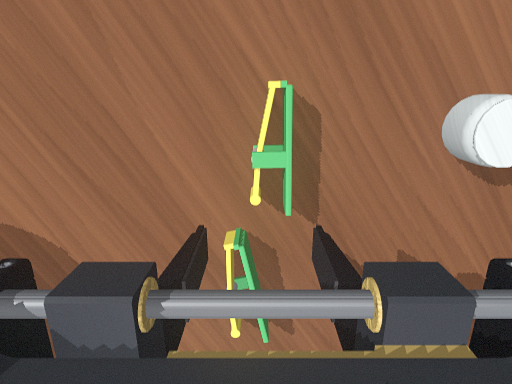

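```bash
python3 - <<'E'
from h import *
W=np.load("w1.npy",allow_pickle=True).item()
im=cv2.imread("pics/w1.png")
for n,p in dict(barjaw=(289,86),barwing=(289,213),ywing=(255,200),c2tip=(240,235)).items(): print(n,p,ray(W,*p,40).round(1))
print(proj(W,[441,-133,20]),proj(W,[441,-133,151]))
cv2.imwrite("pics/w1c.png",cv2.resize(im[70:225,225:315],None,fx=4,fy=4,interpolation=cv2.INTER_CUBIC)[:600])
E
```

```text
barjaw (289, 86) [511.6 -71.6  40. ]
barwing (289, 213) [ 453.2 -165.9   40. ]
ywing (255, 200) [ 434.  -138.2   40. ]
c2tip (240, 235) [ 403.  -159.4   40. ]
[258.38191432 185.27930454] [257.34697303 249.01207155]
```

View pics/w1c.png

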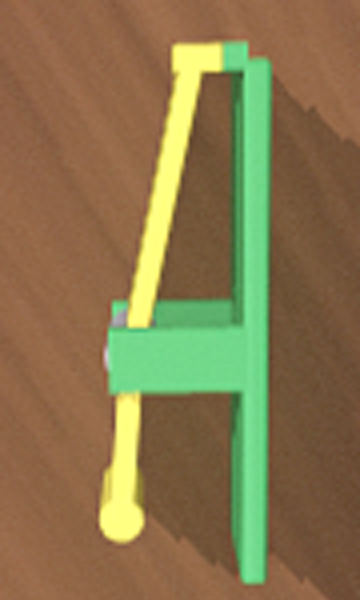

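```bash
python3 - <<'E'
from h import *
from cell import bot
T=bot.calibration("top");S=bot.calibration("scene")
W=np.load("w1.npy",allow_pickle=True).item()
w=lambda u,v:(225+u/4,70+v/4); f=lambda u,v:(240+u/4,180+v/4); s=lambda u,v:(150+u/5,120+v/5)
for n,a,b,c in [("barwing",(253,582),(243,178),(362,172)),("jaw bar",(258,62),(86,78),(455,470)),("ywing",(121,522),(200,208),None),("ytip",(190,57),(74,94),None)]:
    print(n,tri(W,w(*a),T,f(*b)), ray(W,*w(*a),40)[:2])
    if c and n=="barwing": print("  s",tri(W,w(*a),S,s(*c)),tri(T,f(*b),S,s(386,312)),tri(W,w(*a),S,s(386,312)))
for z in(31,36,40):
    a,b=ray(W,*w(271,62),z),ray(W,*w(266,582),z);print(z,np.linalg.norm(a-b),np.degrees(np.arctan2(*(a-b)[1::-1])), b, np.linalg.norm(ray(W,*w(246,300),z)-ray(W,*w(271,300),z)))
E
```

```text
barwing (array([ 449.33494467, -166.27865388,   38.25580405]), [np.float64(2.5657604382342956), np.float64(2.5657604382343653)]) [ 451.2836593  -167.58578727]
  s (array([ 475.71901701, -137.85373348,  156.16975968]), [np.float64(16.37249200366755), np.float64(16.372492003667517)]) (array([ 449.58690024, -167.12883627,   36.87866484]), [np.float64(3.131992874106104), np.float64(3.131992874106057)]) (array([ 451.19296939, -169.09757101,   37.35540739]), [np.float64(0.5538822836194732), np.float64(0.5538822836193577)])
jaw bar (array([ 5.15418569e+02, -7.20059683e+01,  1.29486924e-01]), [np.float64(0.7153796909855277), np.float64(0.7153796909854926)]) [512.13509881 -71.4903103 ]
ywing (array([ 431.21357348, -140.48598953,   29.42625465]), [np.float64(1.2673702381547456), np.float64(1.2673702381547471)]) [ 433.94027805 -138.69387732]
ytip (array([502.18076718, -63.42421178,  15.00930063]), [np.float64(0.3827552659697295), np.float64(0.3827552659697445)]) [501.06673979 -63.04499339]
31 117.4785863597918 57.82960314793588 [ 452.64123137 -172.71470341   31.        ] 5.56099909624296
36 115.40567408371902 57.829603147935906 [ 453.27790603 -170.78023758   36.        ] 5.462875143180312
40 113.7473442628608 57.829603147935906 [ 453.78724576 -169.23266491   40.        ] 5.384375980730197
```

The crop confirms the leftmost clip: jaws at wrist (285,85), wings at (255,200) yellow and (289,213) green. The measured grip point is about (445.5, -146.5), with a yaw of 57.8°.

Emit:
{"fn": "play_rows", "kwargs": {"increments": [[[-0.0086,0.0104,0.02],-0.02],[[0,0,0.03],0],[[0,0,0.03],0],[[0,0,0.025],0],[[0,0,0.02],0],[[0,0,0.01],0],[[0,0,0.005],0],[[0,0,0],0]]}}

```text
time_s: 4.08
tool_pos: [446.4, -146.9, 13.0]
tcp_rot: [0.876, 0.483, 0.0, 0.0]
force: [-0.4, -0.0, -0.1]
opening: 0.65
```

```bash
python3 - <<'E'
from cell import bot
from h import *
o=bot.get_obs();Rt=Ro.from_quat(o["tcp_rot"])
print(o["time_s"],o["tool_pos"],Rt.as_matrix()[:2,0].round(3),o["opening"],o["force"])
im=bot.snapshot("wrist")[:,:,::-1]
cv2.imwrite("pics/w2.png",im)
E
```

```text
4.075 [ 446.4153878  -146.90093086   13.02202241] [0.534 0.845] 0.6498594960110681 [-0.39607845 -0.00662521 -0.10276478]
```

View pics/w2.png

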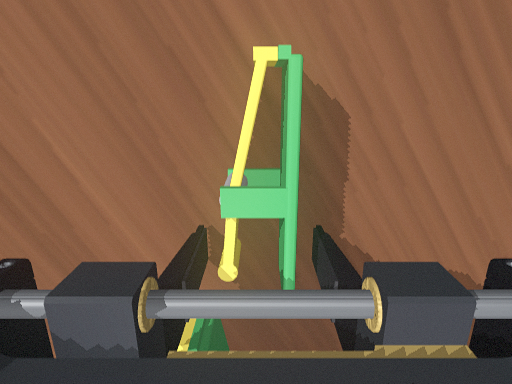

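```bash
python3 - <<'E'
from cell import bot
from h import *
o=bot.get_obs();Rt=Ro.from_quat(o["tcp_rot"])
W=bot.calibration("wrist")
for p in[(228,271),(296,290),(301,55)]: print(p,Rt.inv().apply(ray(W,*p,36)-o["tool_pos"]).round(1))
E
```

```text
(228, 271) [  0.2 -15.2 -22.7]
(296, 290) [-10.8  19.  -22.6]
(301, 55) [ 99.5  17.3 -22.6]
```

The ridge is at tool x ≈ 0 and both sides are centred between the fingers, so I'll close.

Emit:
{"fn": "play_rows", "kwargs": {"increments": [[[0,0,0],0],[[0,0,0],0],[[0,0,0],0],[[0,0,0],0],[[0,0,0],0],[[0,0,0],0],[[0,0,0],0],[[0,0,0],0]], "fingers": 1}}

```text
time_s: 5.12
tool_pos: [446.4, -147.0, 12.9]
tcp_rot: [0.876, 0.482, 0.0, 0.0]
force: [1.5, -0.5, 2.2]
opening: 0.219
```

```bash
python3 - <<'E'
from cell import bot
from h import *
o=bot.get_obs()
print(o["time_s"],o["tool_pos"],o["opening"]*95,o["force"])
im=bot.snapshot("wrist")[:,:,::-1]
cv2.imwrite("pics/w3.png",im)
E
```

```text
5.125 [ 446.43157504 -146.97072278   12.93565632] 20.7881786569919 [ 1.46466349 -0.45059073  2.19009171]
```

View pics/w3.png

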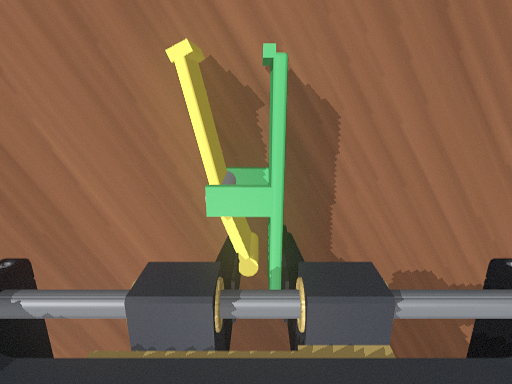

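Wide open at 20.8 mm, with the bar flat on the right-hand finger. Next I'll lift and refine the card pose.

Emit:
{"fn": "play_rows", "kwargs": {"increments": [[[0,0,-0.01],0],[[0,0,-0.02],0],[[0,0,-0.03],0],[[0,0,-0.03],0],[[0,0,0],0]]}}

```text
time_s: 5.8
tool_pos: [447.6, -147.3, 105.2]
tcp_rot: [0.876, 0.482, 0.002, 0.002]
force: [-0.9, -0.4, -1.3]
opening: 0.224
```

```bash
python3 - <<'E'
from cell import bot
from h import *
T=bot.calibration("top");S=bot.calibration("scene")
o=bot.get_obs();print(o["time_s"],o["tool_pos"],o["opening"]*95)
a=bot.snapshot("top")[:,:,::-1];b=bot.snapshot("scene")[:,:,::-1]
cv2.imwrite("pics/top2.png",a);cv2.imwrite("pics/sc2.png",b)
g=lambda u,v:(40+u/6,165+v/6); s=lambda u,v:(320+u/5,190+v/5)
def an(p,q): d=q-p; return np.degrees(np.arctan2(d[1],d[0])),np.linalg.norm(d)
p,q=ray(S,*s(122,52),190),ray(S,*s(338,186),190);print("sc top",p,q,an(p,q))
p,q=ray(S,*s(80,313),30),ray(S,*s(272,443),30);print("sc bot",p,q,an(p,q))
p,q=ray(T,*g(498,175),190),ray(T,*g(157,133),190);print("top",p,q,an(p,q))
p,q=ray(T,*g(498,190),190),ray(T,*g(157,153),190);print("top",p,q,an(p,q))
p,q=ray(T,*g(470,347),0),ray(T,*g(285,322),0);print("foot near",p,q,an(p,q))
p,q=ray(T,*g(478,262),28),ray(T,*g(300,250),28);print("foot",p,q)
cv2.imwrite("pics/cardcmp.png",np.hstack([cv2.resize(a[165:245,40:170],(650,400),interpolation=cv2.INTER_CUBIC)]))
E
```

```text
5.8 [ 447.58438283 -147.34533149  105.24544816] 21.323427334543396
sc top [478.02943776 212.03857972 190.        ] [496.39561718 326.75132309 190.        ] (np.float64(80.90381070926759), np.float64(116.1737063129326))
sc bot [484.03830495 213.58545803  30.        ] [498.43010313 324.77490759  30.        ] (np.float64(82.62492845388059), np.float64(112.11698153660123))
top [485.64971935 213.84106333 190.        ] [499.52189485 331.30818562 190.        ] (np.float64(83.26489992424196), np.float64(118.28339727538975))
top [480.43124189 213.45790199 190.        ] [492.521034   330.59580813 190.        ] (np.float64(84.1073722776435), np.float64(117.76014660269823))
foot near [454.13922192 281.6604898    0.        ] [464.01049526 358.59009097   0.        ] (np.float64(82.68800937682518), np.float64(77.56033504904737))
foot [484.62072292 271.80581944  28.        ] [489.04533898 343.88744502  28.        ]
```

View pics/sc2.png

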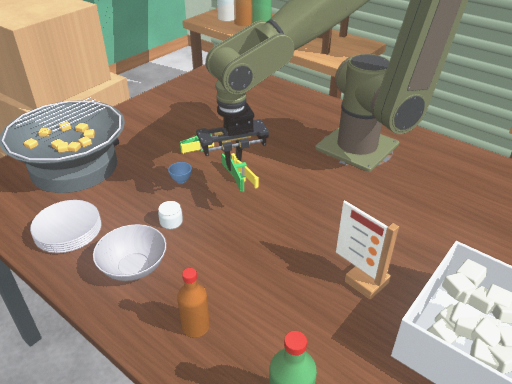

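Emit:
{"fn": "play_rows", "kwargs": {"increments": [[[0.02,-0.009,0],0],[[0.033,-0.0153,0],0],[[0.037,-0.017,0],0],[[0.037,-0.017,0],0],[[0.037,-0.017,0],0],[[0.023,-0.0107,0],-0.05],[[0.01,-0.005,0],-0.1],[[0,0,0],-0.12],[[0,0,0],-0.12],[[0,0,0],-0.05],[[0,0,0],0],[[0,0,0],0]]}}

```text
time_s: 7.4
tool_pos: [473.2, 68.4, 101.5]
tcp_rot: [0.75, 0.662, -0.001, -0.001]
force: [0.7, -0.1, -0.1]
opening: 0.22
```

```bash
python3 - <<'E'
from cell import bot
from h import *
o=bot.get_obs();R=Ro.from_quat(o["tcp_rot"]).as_matrix()
print(o["time_s"],o["tool_pos"],R[:2,0],o["opening"]*95,o["force"])
W=bot.calibration("wrist");np.save("w4.npy",dict(W),allow_pickle=True)
for n in("wrist","top","scene"): cv2.imwrite(f"pics/{n}4.png",bot.snapshot(n)[:,:,::-1])
E
```

```text
7.4 [473.17678087  68.37667467 101.52069487] [0.12446297 0.9922242 ] 20.85749034122047 [ 0.68616954 -0.11541743 -0.06767912]
```

View pics/wrist4.png

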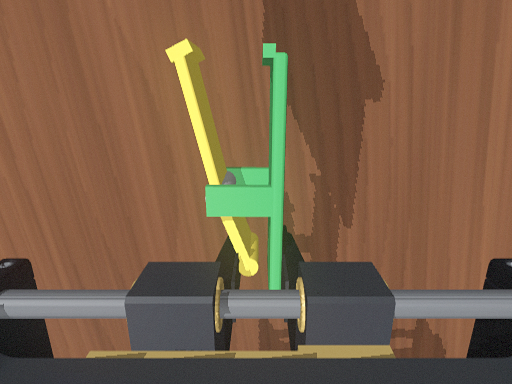

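View pics/scene4.png

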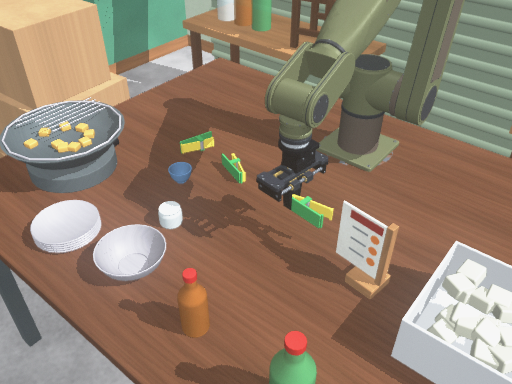

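View pics/top4.png

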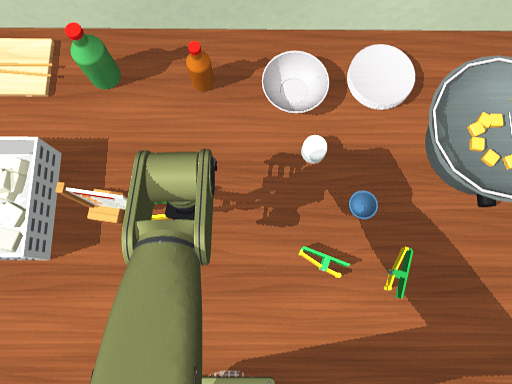

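```bash
python3 - <<'E'
from cell import bot
from h import *
o=bot.get_obs();Rt=Ro.from_quat(o["tcp_rot"])
W=np.load("w4.npy",allow_pickle=True).item();S=bot.calibration("scene")
for h in (22,27):
  for n,p in dict(lip=(263,44),lipin=(263,57),ytip=(200,50),bar0=(287,57),bar1=(280,288)).items():
    print(h,n,Rt.inv().apply(ray(W,*p,o["tool_pos"][2]+h)-o["tool_pos"]).round(1))
for X in ([0,0,0],[100,-13.5,-7],[100,-13.5-15,-7],[100,.5,-7]):print(proj(S,o["tool_pos"]+Rt.apply(X)))
b=cv2.imread("pics/scene4.png");cv2.imwrite("pics/s4c.png",cv2.resize(b[160:300,260:400],(700,600)if 0 else (600,600),interpolation=cv2.INTER_CUBIC))
E
```

```text
22 lip [103.3   1.5 -22. ]
22 lipin [ 98.5   1.6 -22. ]
22 ytip [101.1 -23.9 -22. ]
22 bar0 [ 98.5  11.3 -22. ]
22 bar1 [ -9.9  10.4 -22. ]
27 lip [102.6   1.5 -27. ]
27 lipin [ 98.    1.5 -27. ]
27 ytip [100.5 -23.  -27. ]
27 bar0 [ 98.   10.9 -27. ]
27 bar1 [ -6.5  10.1 -27. ]
[291.28705855 203.0954516 ]
[326.04646117 218.01352789]
[330.06976483 215.12695364]
[322.23882935 220.74536542]
```

View pics/s4c.png

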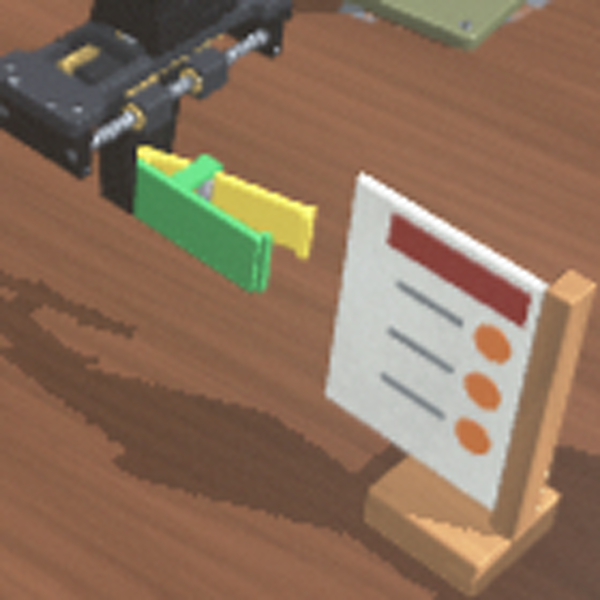

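Emit:
{"fn": "play_rows", "kwargs": {"increments": [[[0.01,0.002,-0.0015],0],[[0.012,0,0],0],[[0.012,0,0],0],[[0.01,0,0],0],[[0.006,0,0],0],[[0,0,0],0],[[0,0,0],0]]}}

```text
time_s: 8.43
tool_pos: [482.1, 117.7, 104.1]
tcp_rot: [0.75, 0.662, -0.0, 0.0]
force: [-1.5, -0.2, -1.0]
opening: 0.222
```

```bash
python3 - <<'E'
from cell import bot
from h import *
o=bot.get_obs();R=Ro.from_quat(o["tcp_rot"]).as_matrix()
print(o["time_s"],o["tool_pos"],R[:2,0],o["opening"]*95,o["force"])
W=bot.calibration("wrist");np.save("w5.npy",dict(W),allow_pickle=True)
for n in("wrist","scene"): cv2.imwrite(f"pics/{n}5.png",bot.snapshot(n)[:,:,::-1])
b=cv2.imread("pics/scene5.png");cv2.imwrite("pics/s5c.png",cv2.resize(b[160:300,260:400],(600,600),interpolation=cv2.INTER_CUBIC))
E
```

```text
8.425 [482.06724582 117.65213184 104.09309959] [0.1237914  0.99230825] 21.056923914690174 [-1.48498984 -0.24203151 -0.98087294]
```

View pics/wrist5.png

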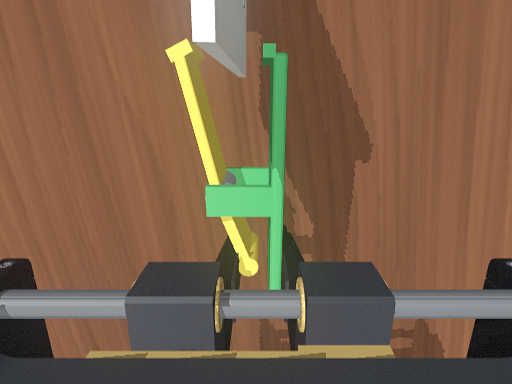

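View pics/s5c.png

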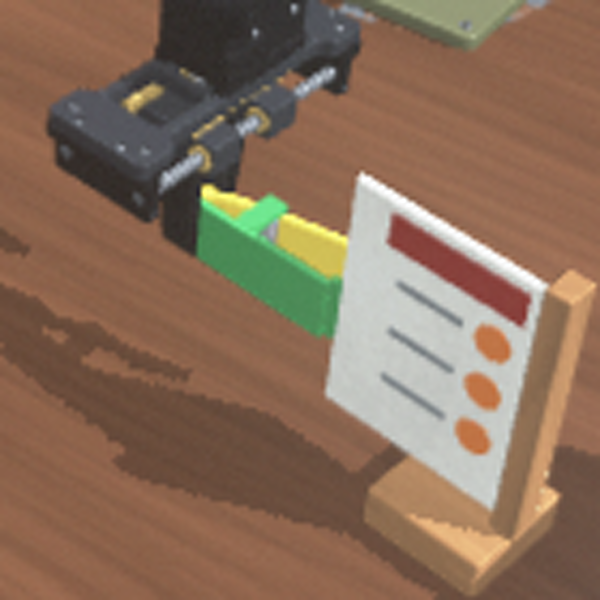

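```bash
python3 - <<'E'
from cell import bot
from h import *
o=bot.get_obs();Rt=Ro.from_quat(o["tcp_rot"]);S=bot.calibration("scene")
W=np.load("w5.npy",allow_pickle=True).item()
for n,p,z in [("topL",(193,41),190),("topR",(215,41),190),("upL",(191,2),190),("upR",(215,2),190),("botR",(245,76),30)]:
    X=ray(W,*p,z);print(n,X.round(1),Rt.inv().apply(X-o["tool_pos"]).round(1))
print("jaw tip",[proj(S,o["tool_pos"]+Rt.apply([x,y,z])).round(1) for x,y,z in((103,1.5,-22),(99,11,-22),(99,11,13))])
print([ (proj(S,[482,213.5,z])).round(1) for z in(30,110,190)])
b=cv2.imread("pics/scene5.png");cv2.imwrite("pics/s5d.png",cv2.resize(b[195:245,300:360],(720,600),interpolation=cv2.INTER_NEAREST))
b=cv2.imread("pics/wrist5.png");cv2.imwrite("pics/w5d.png",cv2.resize(b[0:100,150:310],(800,500),interpolation=cv2.INTER_NEAREST))
E
```

```text
topL [480.  214.2 190. ] [ 95.6 -14.1 -85.9]
topR [484.7 213.6 190. ] [ 95.6  -9.3 -85.9]
upL [480.9 221.7 190. ] [103.2 -14.1 -85.9]
upR [486. 221. 190.] [103.2  -9.  -85.9]
botR [484.6 214.   30. ] [96.  -9.5 74.1]
jaw tip [array([339.8, 227.3]), array([335.8, 228.4]), array([334.2, 239.4])]
[array([336.4, 252.1]), array([340.1, 228. ]), array([344. , 201.6])]
```

View pics/s5d.png

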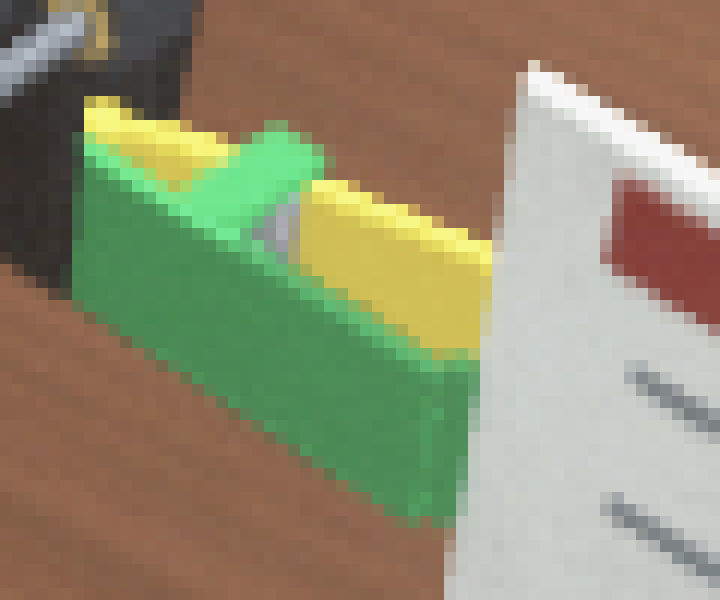

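View pics/w5d.png

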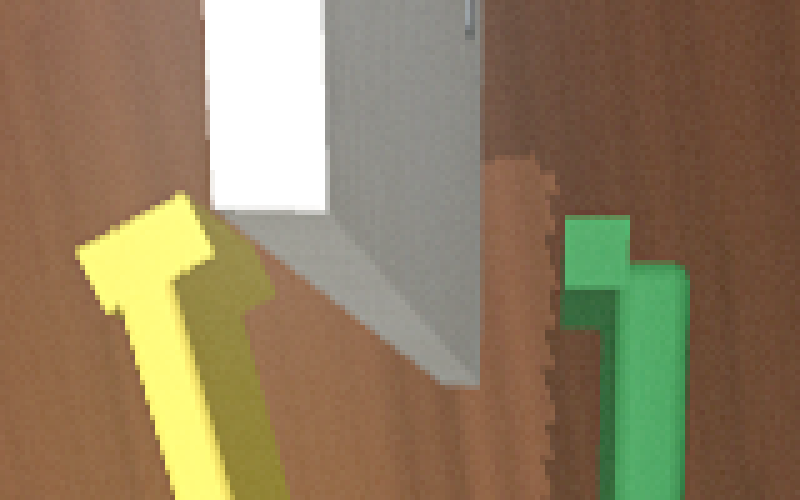

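The wrist view shows the card's end at (193–215, 41), midway between the yellow tip at (190,45) and the green lip at (263,50). It is aligned with the tool, so I'll advance about 24 mm.

Emit:
{"fn": "play_rows", "kwargs": {"increments": [[[0.005,0,0],0],[[0.006,0,0],0],[[0.006,0,0],0],[[0.005,0,0],0],[[0.002,0,0.001],0],[[0,0,0],0],[[0,0,0],0],[[0,0,0],0]]}}

```text
time_s: 9.52
tool_pos: [485.1, 141.5, 103.2]
tcp_rot: [0.75, 0.662, 0.0, 0.0]
force: [0.4, 0.4, -0.0]
opening: 0.222
```

```bash
python3 - <<'E'
from cell import bot
from h import *
o=bot.get_obs();Rt=Ro.from_quat(o["tcp_rot"])
print(o["time_s"],o["tool_pos"],Rt.as_matrix()[:2,0],o["opening"]*95,o["force"])
W=bot.calibration("wrist");np.save("w6.npy",dict(W),allow_pickle=True)
for n in("wrist","scene"): cv2.imwrite(f"pics/{n}6.png",bot.snapshot(n)[:,:,::-1])
b=cv2.imread("pics/scene6.png");cv2.imwrite("pics/s6c.png",cv2.resize(b[190:300,300:400],(540,594),interpolation=cv2.INTER_CUBIC))
E
```

```text
9.525 [485.11212903 141.49351285 103.19621075] [0.12387046 0.9922984 ] 21.058658895062678 [ 0.37509239  0.36244614 -0.00232554]
```

View pics/wrist6.png

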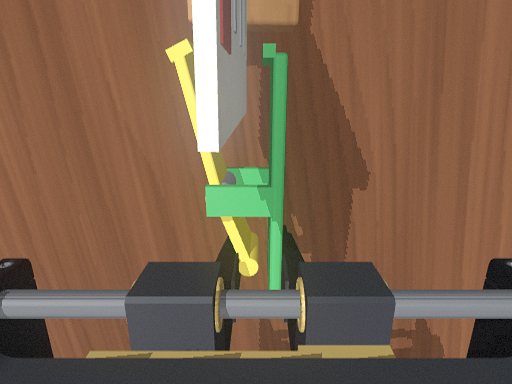

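View pics/s6c.png

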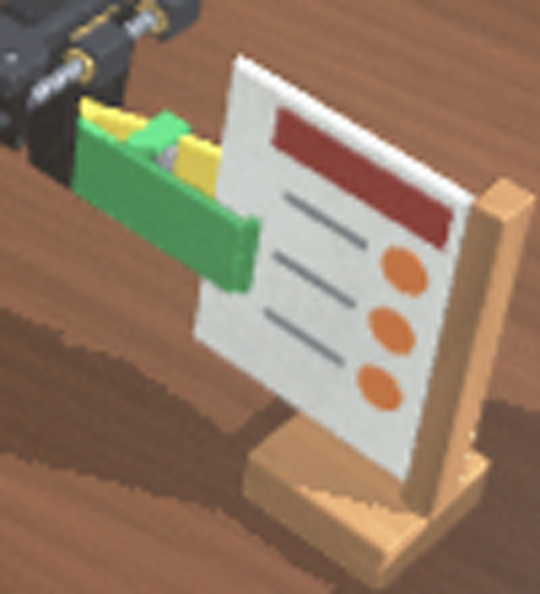

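```bash
python3 - <<'E'
from cell import bot
from h import *
o=bot.get_obs();Rt=Ro.from_quat(o["tcp_rot"]);W=np.load("w6.npy",allow_pickle=True).item()
for p,z in [((199,151),190),((218,151),190),((194,10),190),((217,10),190),((180,40),126),((192,48),126),((263,50),126),((203,150),126)]:
    print(p,Rt.inv().apply(ray(W,*p,z)-o["tool_pos"]).round(1))
E
```

```text
(199, 151) [ 71.3 -13.9 -86.8]
(218, 151) [ 71.3  -9.4 -86.8]
(194, 10) [101.3 -13.3 -86.8]
(217, 10) [101.3  -8.4 -86.8]
(180, 40) [104.8 -31.2 -22.8]
(192, 48) [101.9 -26.6 -22.8]
(263, 50) [101.1   2.  -22.8]
(203, 150) [ 60.6 -24.3 -22.8]
```

```bash
python3 -c "
from cell import bot
print(bot.close_job())"
```

```text
the job is handed in; nothing more can be done
None
```

I pinched the leftmost green and yellow clip by its wings until it was wide open, lifted it, and brought the open jaws around the free edge of the menu card. I handed the job in at about 9.6 s, with the arm still holding the clip there. No verdict came back.

- **Clip opening:** the last reading was 21.1 mm across the wings, against 21.5 mm stated for wide open.
- **Card in the mouth:** the card's edge sits about 29–30 mm behind the jaw tips, nearly parallel to the clip. It is about 10 mm clear of the yellow jaw and about 10–13 mm clear of the green one.
- **Height:** the middle of the mouth is at about 110 mm, half-way up the card, worked out from the arm's pose and the grip height.
- **Contact and surroundings:** the force on the tool was about 0.5 N, which is noise level. The card's edge had not moved just before the final 24 mm, and it showed no shift in the last pictures. The arm never went near the bowl or the tin.

**Checks that disagreed:** my early position estimates for the clip from the top and wrist cameras differed by up to 7 mm. Measuring again from the wrist camera close to the clip and the card settled it. The tip of the yellow jaw also measured about 2 mm nearer the card than its stated position, which still leaves plenty of clearance.

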